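# Load the sloped lathe-tool cassette in order and clamp it

### The arm

A 6-joint arm with a two-finger parallel gripper is mounted at the origin on the work surface. World frame = base frame: x ahead of the robot, y to its left, z up, the work surface at z = 0. Lengths are in m, angles in rad, forces in N, time in s.
With the tool pointing down it reaches from about 0.35 to 0.775 m from the base axis. Payload 7.3 kg.
Tool frame: the origin (TCP) lies between the finger pads; the fingertips stand 14 mm ahead of it and the grasp point (between the pads) lies 5 mm behind it; z points along the fingers, y is the line along which they close (so a half turn about z gives the same grasp; the last joint's range is limited). The gripper opens to 92 mm and grips with 3 to 60 N. Pads are 19 mm wide; open, the fingers measure 130 mm over their backs; the gripper's body (75 mm by 190 mm) begins 47 mm behind the grasp point.
Start: joints at [1.128, 0.342, 1.524, -0, 1.275, -0.146], TCP at [0.154, 0.502, 0.241] pointing down, gripper open.
Joint ranges: [-2.53, 2.53], [-0.77, 2.02], [0.04, 2.7], [-1, 4.14], [0.28, 2.66], [-3.11, 3.11]. Speed limits (rad/s): [2.57, 2.57, 3.14, 3.14, 3.14, 3.14].

### API

Orientations are given as [roll, pitch, yaw] about the fixed x, y, z axes, in that order (R = Rz(yaw) Ry(pitch) Rx(roll)).
In Python, from cell import robot, eyes gives the robot as it stands. The module is installed in compiled form; this text tells all that it offers.
- The arm moves only by the shell command python3 -m handwheel 'ROWS' [FORCE]. ROWS is JSON, one flat list of numbers, 5 for each row, row after row: the shift along the world's x, y, z in mm, then the turn about the world's z in rad, then the opening, from 0 (shut) to 1 (fully open). In form: [x, y, z, spin, jaw, x, y, z, spin, jaw, ...]. A call has 1 to 8 rows; each row shifts and turns the commanded pose from where the row before left it; what a row does not reach is not made up. A row lasts 1/10 s, in which the tool goes at most 50 mm and 8.59 degrees, less where a joint would pass 70% of its speed; a pose out of reach is approached as far as the arm can. A call with a gripper value outside its range is refused whole. The fingers move at their own pace and stop on an object; FORCE is the grip in N (left out, the last holds). Time passes only in rows, so rows that do not move let the fingers close. It gives the time, the measured TCP pose, the force, the opening and the grip force at its end, in the units of the state.
- robot.observe(): the state, without advancing time (a new reading comes with each control period).
- eyes.read_camera(name): name is "scene" or "top" or "wrist"; returns (picture, depth): 480x640x3 uint8, blue, green, red; 480x640 float32, m along the optical axis (not along the pixel's ray), 0 where there is no reading.
- eyes.calibration(name): a dict with "fx", "fy", "cx", "cy" (pixels), "world_to_cam" (4x4, takes a point from world to camera coordinates). Camera axes: x right, y down, z forward; pixel columns grow to the right and rows downward; lengths in m; the calibration is good to about 2 mm. A picture is of the moment at which its call begins: read the wrist's pose just before it. calibration takes no time and is no camera call; for the wrist camera it gives the pose at the moment of the call.
- robot.hand_in(): hands the job in; it is judged then, once.
The state is a dict: "time": time; "qpos": joint angles; "qvel": joint speeds; "joint_efforts": joint torques, N m; "tool_pos": TCP position; "tool_rot": TCP orientation; "contact_force": force on the tool from outside, world axes, zero at the start; "torque": the same for the moment, N m; "opening": finger opening in m; "grip_force": force on a finger pad.
Only numpy, scipy, OpenCV 4.12 (cv2) and the standard library are available. Lean on these libraries where they do the work, as an engineer would, in place of code of your own. Each camera call takes 0.05 s, during which the arm holds its last target. There are 200 camera calls.

### The job

Load the green sloped tool cassette: first lay the red-banded lathe tool in pocket 1 (one white dot), then the blue-banded tool in pocket 2 (two dots), each lying flat on the pocket's floor with its cutting head at the upper end, set in gently rather than dropped. Then swing the red clamp bar over from behind the slope until it is fully down across the tools, and let go of everything. Leave the yellow-banded tool already in pocket 3 and the green-banded tool on the bench where they are.

Things in the scene. Friction and masses are not known exactly. Their poses are not given: they have to be found in the camera images.
- rack: Green cassette fixed to the bench, 270 mm wide (y), about 200 mm deep; its plate slopes up at 30 degrees towards its +x, the robot's right. It carries three grey troughs, pockets 1, 2, 3 from its +y (far from the robot) to its -y side, 75 mm apart, marked with 1, 2, 3 white dots at the lower end, and the clamp. Origin: centre of its underside on the bench, z up.
- pocket1: Grey trough 1 (one white dot, farthest from the robot, empty). Open-topped, inside 150 mm long (x), 26 mm wide (y), flat floor; walls 9 mm high, 5 mm thick, long sides flared at the top. Origin: centre of the trough floor; x points up the 30 degree slope, y across, z square out of the slope (leaning to the robot's left). A seated tool's origin and axes coincide with these, within the play.
- pocket2: Grey trough 2 (two dots, middle, empty). Open-topped, inside 150 mm long (x), 26 mm wide (y), flat floor; walls 9 mm high, 5 mm thick, long sides flared at the top. Origin: centre of the trough floor; x points up the 30 degree slope, y across, z square out of the slope (leaning to the robot's left). A seated tool's origin and axes coincide with these, within the play.
- pocket3: Grey trough 3 (three dots, nearest, holds the yellow tool). Open-topped, inside 150 mm long (x), 26 mm wide (y), flat floor; walls 9 mm high, 5 mm thick, long sides flared at the top. Origin: centre of the trough floor; x points up the 30 degree slope, y across, z square out of the slope (leaning to the robot's left). A seated tool's origin and axes coincide with these, within the play.
- tool_red: Lathe tool: steel bar 140 mm long (x), 20 mm wide (y), 25 mm high (z), 0.4 to 0.6 kg, with a red band 40 mm long on the tail half (x -65 to -25 mm) and a lighter cutting head, 21 mm high with a brass insert on top, at the +x end. Origin: centre of its underside, below its centre of mass. Starts flat on the bench, head to the robot's right.
- tool_blue: Lathe tool: steel bar 140 mm long (x), 20 mm wide (y), 25 mm high (z), 0.4 to 0.6 kg, with a blue band 40 mm long on the tail half (x -65 to -25 mm) and a lighter cutting head, 21 mm high with a brass insert on top, at the +x end. Origin: centre of its underside, below its centre of mass. Starts flat on the bench, head to the robot's right.
- tool_green: Lathe tool: steel bar 140 mm long (x), 20 mm wide (y), 25 mm high (z), 0.4 to 0.6 kg, with a green band 40 mm long on the tail half (x -65 to -25 mm) and a lighter cutting head, 21 mm high with a brass insert on top, at the +x end. Origin: centre of its underside, below its centre of mass. Lies on the bench; stays there.
- tool_yellow: Lathe tool: steel bar 140 mm long (x), 20 mm wide (y), 25 mm high (z), 0.4 to 0.6 kg, with a yellow band 40 mm long on the tail half (x -65 to -25 mm) and a lighter cutting head, 21 mm high with a brass insert on top, at the +x end. Origin: centre of its underside, below its centre of mass. Lies loose in pocket 3, resting on its lower end wall; stays there.
- tool_red_head (a point): Middle of the cutting head of the red-banded tool, 58.5 mm along its +x from its origin, 12.5 mm up.
- tool_blue_head (a point): Middle of the cutting head of the blue-banded tool, 58.5 mm along its +x from its origin, 12.5 mm up.
- clamp (a joint): Clamp angle, rad: 0 fully down on its stop (bar across all pockets, 2 mm over the tops of seated tools), 2.09 upright, 2.45 fully open (leaning 20 degrees back, to the rack's +x). Starts open, 2.2 to 2.35. Some friction: near upright (1.85 to 2.35) it stays where left; brought further over towards the pockets, below 1.6, it falls down by its own weight (0.3 kg) in a second or two. No latch.
- clamp_bar (a point): Middle of the clamp's red cross bar: round, 16 mm thick, 236 mm long along the rack's y, carried by a flat steel arm at each end, 100 mm from the hinge. When open it stands about 0.25 m above the bench, free behind and below.
- clamp_hinge (a point): Middle of the clamp's hinge axis (parallel to the rack's y), behind the pockets, 100 mm up the slope from the pocket centres and 35 mm out from their floors.
- tool_yellow_head (a point): Middle of the cutting head of the yellow-banded tool, 58.5 mm along its +x from its origin, 12.5 mm up.
Mind the look-alikes: they are no part of the job. Leave any orange or turquoise look-alike of the tool_blue alone.

How it is judged:
On the way, in this order (a step that is already met when the one before it is completed fails the run):
1. the red-banded tool lies in pocket 1 (x of tool_red in the frame of pocket1 between -0.009 and 0.009 m and y of tool_red in the frame of pocket1 between -0.0055 and 0.0055 m and z of tool_red in the frame of pocket1 between -0.004 and 0.004 m and angle between the z axis of tool_red and the z axis of pocket1, either way round below 0.06 rad and x of tool_red_head in the frame of pocket1 above 0.03 m and linear speed of tool_red below 0.03 m/s), for 0.2 s.
2. then the blue-banded tool lies in pocket 2, red still in pocket 1 (all of step 1 and x of tool_blue in the frame of pocket2 between -0.009 and 0.009 m and y of tool_blue in the frame of pocket2 between -0.0055 and 0.0055 m and z of tool_blue in the frame of pocket2 between -0.004 and 0.004 m and angle between the z axis of tool_blue and the z axis of pocket2, either way round below 0.06 rad and x of tool_blue_head in the frame of pocket2 above 0.03 m and linear speed of tool_blue below 0.03 m/s), for 0.2 s.
3. then the clamp bar is fully down over the tools (all of step 2 and value of joint clamp below 0.06 rad), for 0.2 s.
At the end, for the whole second after the job is handed in: Red tool in pocket 1, blue in 2, yellow in 3: on the floor within 4 mm, within 9 mm along and 5.5 mm across of the pocket's centre, parallel within 0.06 rad, head at the upper end, at rest; clamp below 0.06 rad; green tool within 20 mm of its start (all of step 3 and x of tool_yellow in the frame of pocket3 between -0.009 and 0.009 m and y of tool_yellow in the frame of pocket3 between -0.0055 and 0.0055 m and z of tool_yellow in the frame of pocket3 between -0.004 and 0.004 m and angle between the z axis of tool_yellow and the z axis of pocket3, either way round below 0.06 rad and x of tool_yellow_head in the frame of pocket3 above 0.03 m and linear speed of tool_yellow below 0.03 m/s and distance of tool_green from where it was at the start of the episode below 0.02 m); the robot touches nothing.
It fails at once if the green-banded tool is moved (20 mm) (distance of tool_green from where it was at the start of the episode above 0.02 m).
It fails at once if the yellow-banded tool is moved out of place (15 mm) (distance of tool_yellow from where it was at the start of the episode above 0.015 m).
It fails at once if the red- or blue-banded tool is dropped or rammed on the cassette (over 150 N) (contact force between any of tool_red, tool_blue and rack above 150 N).
It also fails if it takes over 58 s, if anything falls off the work surface, if the arm or the gripper's body presses on something with over 40 N, if the wrist force passes 120 N, or if a joint passes its speed limit or range.

## Working session

There is one attempt and no reset: what is moved stays moved. The work goes in short steps, Python scripts to look and compute and a shell command to move; the robot and the scene stay as the last step left them, time stands still between calls to the robot, and variables do not carry over. Pictures are saved under pics/ and viewed, at most 10 in all, crops included, and the job is handed in when it is done.

```bash
mkdir -p pics
cat > h.py <<'E'
import numpy as np, cv2
from cell import robot, eyes
def grab(name, save=None):
    cal=eyes.calibration(name); im,d=eyes.read_camera(name)
    if save: cv2.imwrite('pics/'+save,im)
    return im,d,cal
def world(cal,d):
    v,u=np.mgrid[0:d.shape[0],0:d.shape[1]]
    p=np.stack([(u-cal['cx'])/cal['fx']*d,(v-cal['cy'])/cal['fy']*d,d],-1)
    T=np.linalg.inv(np.array(cal['world_to_cam']))
    return p@T[:3,:3].T+T[:3,3]
E
python3 - <<'E'
from h import *
print(robot.observe())
for n in ('scene','top'):
    im,d,c=grab(n,n+'0.png'); np.savez(n+'0.npz',d=d,im=im,P=world(c,d)); print(n,c)
E
```

```text
{'time': 0.0, 'qpos': array([ 1.12799529e+00,  3.42734887e-01,  1.52503386e+00, -2.74658855e-05,
        1.27540118e+00, -1.45992405e-01]), 'qvel': array([-8.61621865e-04, -5.67440454e-05,  1.63137903e-03,  1.20766014e-04,
        1.87045868e-03,  1.05289190e-03]), 'joint_efforts': array([-1.63308538e-03, -4.31245422e+01, -2.44217527e+01,  7.16282590e-02,
        5.59974031e-02, -1.33285494e-04]), 'tool_pos': array([0.15335801, 0.50168832, 0.24003276]), 'tool_rot': array([-3.14002833e+00, -2.03469268e-04,  2.84479187e+00]), 'contact_force': array([-0.64544276,  0.61732826,  0.40644248]), 'torque': array([ 0.03340176, -0.00552788, -0.04480214]), 'grip_force': 0.0, 'opening': 0.0920951531856627}
scene {'fx': 474.606198683845, 'fy': 474.606198683845, 'cx': 325.609992523359, 'cy': 249.26687246063642, 'world_to_cam': array([[ 0.54345248,  0.83943899, -0.00125649, -0.35715898],
       [ 0.49309255, -0.32043858, -0.80881324, -0.10983416],
       [-0.679352  ,  0.43893199, -0.58806426,  1.16223206],
       [ 0.        ,  0.        ,  0.        ,  1.        ]])}
top {'fx': 554.1539079566663, 'fy': 554.1539079566663, 'cx': 325.7178152834603, 'cy': 238.83979598706628, 'world_to_cam': array([[-0.0514469 , -0.99865628, -0.00623287,  0.12079648],
       [-0.97322283,  0.05153479, -0.22401225,  0.48255809],
       [ 0.22403245, -0.00545877, -0.9745664 ,  0.94186805],
       [ 0.        ,  0.        ,  0.        ,  1.        ]])}
```

View pics/top0.png

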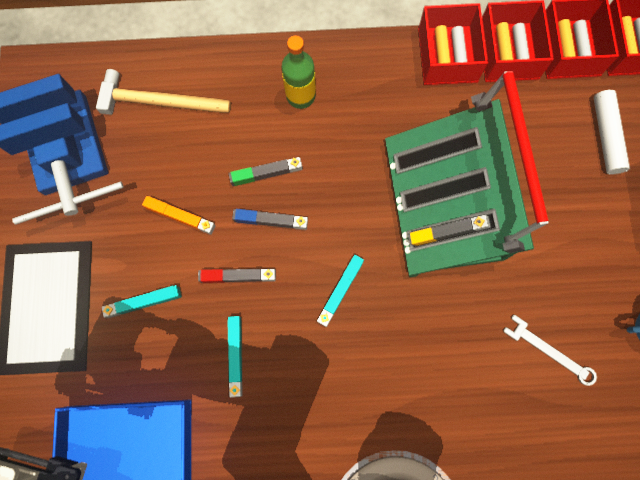

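View pics/scene0.png

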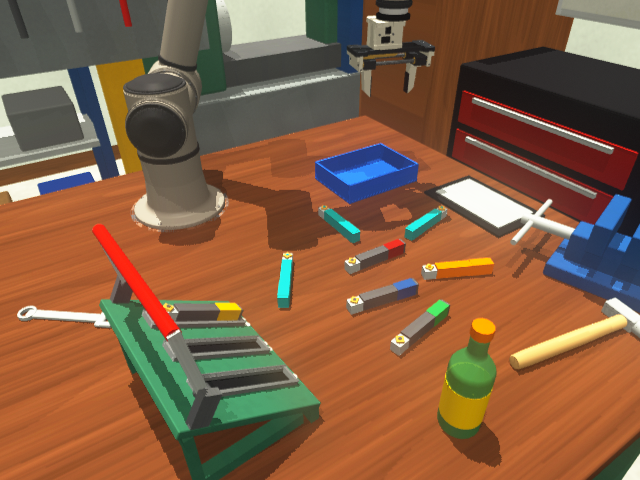

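The top view shows these candidates:
- red-banded tool: (236,275), the only red one
- blue-banded tool: (270,219), grey bar with a blue band on its left and its head on the right
- not to be touched: orange look-alike (178,214), turquoise look-alikes (141,300), (235,355) and (340,290), green-banded tool (266,170), yellow tool in pocket 3 (450,230)

The rack is at (460,190), with pocket 1 at (438,150), pocket 2 at (444,190) and the open clamp bar at (525,150). I'll check my choice in a close crop and take measurements.

Run:
```python
from h import *
z=np.load('top0.npz'); im,P=z['im'],z['P']
c=np.hstack([cv2.resize(im[140:300,190:330],None,fx=2.8,fy=2.8,interpolation=cv2.INTER_CUBIC),cv2.resize(im[60:285,380:560],None,fx=1.99,fy=1.99,interpolation=cv2.INTER_CUBIC)[:448]])
cv2.imwrite('pics/crop1.png',c); print(c.shape)
for n,(u0,u1,v0,v1) in dict(red=(192,282,262,288),blue=(226,314,203,234),green=(224,306,152,188)).items():
    p=P[v0:v1,u0:u1].reshape(-1,3); p=p[(p[:,2]>.017)&(p[:,2]<.04)]
    q=p[:,:2].astype(np.float32); r=cv2.minAreaRect(q*1000)
    top=q[np.isfinite(q[:,0])]; m=top.mean(0); w,V=np.linalg.eigh(np.cov(top.T)); a=V[:,1]
    if a[1]>0:a=-a
    print(n,len(p),'z',np.median(p[:,2]),'mean',m,'rect',r,'axis ang deg from -y',np.degrees(np.arctan2(a[0],-a[1])))
# rack plate fit: green pixels
hsv=cv2.cvtColor(im,cv2.COLOR_BGR2HSV)
b=cv2.inRange(hsv,(60,80,30),(90,255,255))>0; b[:,:380]=False; b[:,545:]=False; b[:95]=False;b[290:]=False
p=P[b]; p=p[p[:,2]>.01]
for _ in range(6):
    A=np.c_[p[:,:2],np.ones(len(p))]; k=np.linalg.lstsq(A,p[:,2],rcond=None)[0]; e=abs(A@k-p[:,2]); p=p[e<max(.003,2*np.median(e))]
print('plate',k,np.degrees(np.arctan(np.hypot(*k[:2]))),'uphill az',np.degrees(np.arctan2(k[0],-k[1])),len(p),p.min(0),p.max(0))
```

```text
(448, 750, 3)
red 875 z 0.024737862431527535 mean [0.43743464 0.2638373 ] rect ((437.9488525390625, 263.15557861328125), (139.78591918945312, 22.11865234375), 88.09512329101562) axis ang deg from -y -1.9316951696328042
blue 834 z 0.024626869046378785 mean [0.54179394 0.19975479] rect ((542.646728515625, 199.12698364257812), (140.2274627685547, 21.857620239257812), 80.6536636352539) axis ang deg from -y -9.489663831805624
green 817 z 0.024714744518713472 mean [0.6376585  0.20648594] rect ((639.052001953125, 205.14752197265625), (23.26839256286621, 139.40771484375), 11.170621871948242) axis ang deg from -y 10.97997847181907
plate [ 0.04956719 -0.57279634 -0.01891048] 29.89618908432144 uphill az 4.945795839684721 8607 [ 0.42508387 -0.24089701  0.02889787] [ 0.69789835 -0.02957755  0.14184684]
```

View pics/crop1.png

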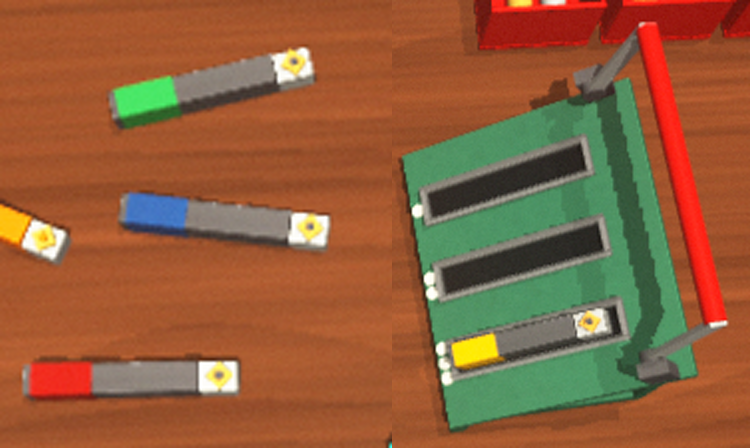

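The crop confirms red is at (236,275) and blue is at (270,219). Both have grey bars, with the head and insert to the right. Pockets 1 and 2 are empty and the yellow tool is in pocket 3. Next I'll measure the pockets precisely in the plate frame.

Run:
```python
from h import *
for cam in ('top','scene'):
    z=np.load(cam+'0.npz'); im,P=z['im'],z['P'].reshape(-1,3)
    s=np.radians(30)
    az=np.radians(5)
    ex0=np.array([np.sin(az),-np.cos(az),0]); ey=np.array([np.cos(az),np.sin(az),0]); ez0=np.array([0,0,1.])
    ex=ex0*np.cos(s)+ez0*np.sin(s); ez=-ex0*np.sin(s)+ez0*np.cos(s)
    o=np.array([.56,-.13,.08])
    L=(P-o)@np.c_[ex,ey,ez]
    k=(abs(L[:,0])<.14)&(abs(L[:,1])<.15)&(abs(L[:,2])<.06)
    L=L[k]
    pl=np.median(L[:,2][abs(L[:,2]-np.median(L[:,2]))<.004]); print(cam,'plate z',pl)
    hm,_,_=np.histogram2d(L[:,0],L[:,1],bins=[np.arange(-.14,.1401,.002),np.arange(-.15,.1501,.002)],weights=L[:,2]); n,_,_=np.histogram2d(L[:,0],L[:,1],bins=[np.arange(-.14,.1401,.002),np.arange(-.15,.1501,.002)])
    h=np.where(n>0,hm/np.maximum(n,1),np.nan)
    np.save(cam+'h.npy',h)
    g=np.nan_to_num((h-pl)*1000*8+100,nan=0).clip(0,255).astype(np.uint8)
    cv2.imwrite('pics/h_%s.png'%cam,cv2.resize(g,None,fx=2.6,fy=2.6,interpolation=cv2.INTER_NEAREST))
a=cv2.imread('pics/h_top.png');b=cv2.imread('pics/h_scene.png');cv2.imwrite('pics/h.png',np.hstack([a,b]));print(a.shape)
```

```text
top plate z 0.002925329924591569
scene plate z 0.0012917911829316996
(364, 390, 3)
```

View pics/h.png

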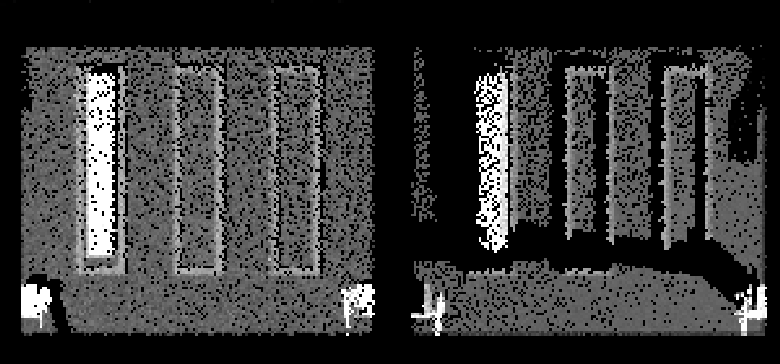

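The height maps show three troughs of about 160 x 36 mm outside, aligned to within a degree of azimuth 5°. In the left panel, pockets 1, 2 and 3 sit at columns 296, 198 and 100. Now I'll fit them.

```bash
cat > fr.py <<'E'
import numpy as np
s=np.radians(30)
def frame(azdeg):
    az=np.radians(azdeg)
    ex0=np.array([np.sin(az),-np.cos(az),0]); ey=np.array([np.cos(az),np.sin(az),0]); ez0=np.array([0,0,1.])
    return np.c_[ex0*np.cos(s)+ez0*np.sin(s),ey,-ex0*np.sin(s)+ez0*np.cos(s)]
o=np.array([.56,-.13,.08])
E
python3 - <<'E'
from h import *; from fr import *
F=frame(5)
for cam in ('top','scene'):
    z=np.load(cam+'0.npz'); P=z['P'].reshape(-1,3); L=(P-o)@F
    for n,yc in ((1,.078),(2,.002),(3,-.074)):
        k=(abs(L[:,1]-yc)<.025)&(L[:,0]>-.105)&(L[:,0]<.075)
        q=L[k]; q=q[abs(q[:,2])<.03]
        fl=q[(abs(q[:,1]-yc)<.009)&(q[:,2]<.008)&(q[:,0]>-.08)&(q[:,0]<.05)]
        pl=np.median(q[:,2][abs(q[:,1]-yc)>.0205])
        w=q[(q[:,2]>pl+.0045)&(q[:,2]<pl+.011)]
        r=cv2.minAreaRect((w[:,:2]*1000).astype(np.float32))
        # floor tilt
        b=np.polyfit(fl[:,0],fl[:,2],1) if len(fl)>20 else None
        e=[np.percentile(w[:,0],[1,99]),np.percentile(w[:,1],[1,99])]
        c=np.array([np.mean(e[0]),np.mean(e[1]),np.median(fl[:,2]) if len(fl) else pl])
        l=w[(w[:,1]<yc)&(w[:,0]>-.08)&(w[:,0]<.05)]; h=w[(w[:,1]>yc)&(w[:,0]>-.08)&(w[:,0]<.05)]
        print(cam,n,'plate',pl,'floor',c[2],'fit',b,'walltop',np.percentile(w[:,2],95),'\n  rect',r,'ext',np.round(e,4).tolist(),'world',np.round(o+F@c,4), 'slopes',[np.polyfit(t[:,0],t[:,1],1)[0] for t in (l,h) if len(t)>20])
    k=(abs(L[:,1]+.074)<.018)&(L[:,2]>.019)&(L[:,2]<.045)&(abs(L[:,0])<.1); 
    print('yellow',cv2.minAreaRect((L[k][:,:2]*1000).astype(np.float32)),np.median(L[k][:,2]))
    im=z['im'].reshape(-1,3).astype(int); k=(im[:,2]>150)&(im[:,1]<60)&(im[:,0]<60)&(L[:,0]>.06)&(L[:,0]<.3)&(abs(L[:,1])<.16)&(P[:,2]>.18)&(P[:,2]<.3)
    B=P[k]; print('bar n',len(B),B.mean(0),B.min(0),B.max(0),'rackframe',np.median(L[k],0))
E
```

```text
top 1 plate 0.0030093319989130817 floor 0.0033219860867777827 fit [0.00026347 0.00327303] walltop 0.013511654086664148 
  rect ((-12.251754760742188, 76.30309295654297), (167.8553009033203, 42.2855339050293), 0.8918056488037109) ext [[-0.0888, 0.0709], [0.057, 0.0961]] world [ 0.6355 -0.114   0.0784] slopes [np.float64(-0.0016253239139852054), np.float64(-0.001446258492462982)]
top 2 plate 0.002784152163988419 floor 0.003277724841660368 fit [0.00209437 0.00327198] walltop 0.01327345925311009 
  rect ((-9.14044189453125, 1.3979549407958984), (44.99067687988281, 161.14752197265625), 89.2503433227539) ext [[-0.0884, 0.0707], [-0.0179, 0.0212]] world [ 0.5608 -0.1206  0.0784] slopes [np.float64(-0.0018298441475510074), np.float64(0.0012908641862618352)]
top 3 plate 0.0030859089885196794 floor 0.00398649123062105 fit None walltop 0.013520672369384692 
  rect ((-11.512527465820312, -73.32736206054688), (39.56056594848633, 165.83819580078125), 89.9112777709961) ext [[-0.0886, 0.0708], [-0.0926, -0.0538]] world [ 0.4863 -0.1267  0.079 ] slopes [np.float64(-0.000841944670359145), np.float64(-
[... 1033 characters left out ...]
[np.float64(0.0002602193826224573), np.float64(-0.0031839928920908106)]
scene 3 plate 0.0013799983009252404 floor 0.006306406095573938 fit None walltop 0.011711680509074191 
  rect ((-8.983741760253906, -70.09524536132812), (36.43611145019531, 162.5047607421875), 88.94003295898438) ext [[-0.0883, 0.0716], [-0.0868, -0.0527]] world [ 0.4896 -0.1257  0.0813] slopes [np.float64(-0.00610849591295704)]
yellow ((-15.31646728515625, -72.25552368164062), (136.940673828125, 22.839792251586914), 0.44581907987594604) 0.0257956641382303
bar n 1914 [ 0.58570317 -0.20439759  0.26207993] [ 0.45103349 -0.22246938  0.25584841] [ 0.68715927 -0.18755061  0.2654348 ] rackframe [0.158211   0.027229   0.12054319]
```

Both tools and pockets are located. I'll move over the red tool: the TCP target is (0.4377, 0.2635), and the spin is −1.308.

```bash
python3 -m handwheel '[28,-24,-10,-0.131,0.6, 28,-24,-10,-0.131,0.6, 28,-24,-10,-0.131,0.5, 28,-24,-10,-0.131,0.5, 28,-24,-10,-0.131,0.5, 29,-24,-10,-0.131,0.5, 29,-24,-10,-0.131,0.5, 29,-24,-10,-0.131,0.5]' 40; python3 -m handwheel '[29,-23,-15,-0.131,0.5, 28,-23,-15,-0.129,0.5, 0,0,0,0,0.5, 0,0,0,0,0.5]'
python3 - <<'E'
from h import *
im,d,c=grab('wrist','w1.png'); P=world(c,d).reshape(-1,3); s=robot.observe(); print(s['tool_pos'],s['tool_rot'],s['opening'])
k=(P[:,2]>.019)&(P[:,2]<.032)&(abs(P[:,0]-.4377)<.04)&(abs(P[:,1]-.2635)<.09)
print(cv2.minAreaRect((P[k][:,:2]*1000).astype(np.float32)),k.sum(),np.median(P[k][:,2]))
E
```

```text
time: 0.9
tool_pos: [0.3814, 0.3088, 0.1602]
tool_rot: [-3.141, 0.0, 1.791]
contact_force: [0.2, 0.7, 0.1]
opening: 0.0458
grip_force: 0.0
time: 1.3
tool_pos: [0.4374, 0.2635, 0.1301]
tool_rot: [-3.14, 0.001, 1.536]
contact_force: [-0.2, 1.3, 0.2]
opening: 0.0456
grip_force: 0.0
[0.43701005 0.26416866 0.13057957] [-3.14060349e+00  1.52444795e-04  1.53769443e+00] 0.04586372469869584
((437.63787841796875, 273.98980712890625), (114.15361022949219, 20.323633193969727), 88.54315948486328) 4033 0.025333125090984343
```

```bash
python3 -m handwheel '[0,-1,-30,0,0.5, 0,0,-30,0,0.5, 0,0,-25,0,0.5, 0,0,-16,0,0.5, 0,0,0,0,0.5, 0,0,0,0,0.1, 0,0,0,0,0.1, 0,0,0,0,0.1]' 40; python3 -m handwheel '[0,0,0,0,0.1, 0,0,0,0,0.1, 0,0,20,0,0.1, 0,0,30,0,0.1, 0,0,40,0,0.1, 0,0,40,0,0.1, 0,0,20,0,0.1, 0,0,0,0,0.1]'
```

```text
time: 2.15
tool_pos: [0.438, 0.2636, 0.0309]
tool_rot: [3.14, -0.001, 1.537]
contact_force: [-0.4, 0.4, 0.1]
opening: 0.0267
grip_force: 0.0
time: 2.95
tool_pos: [0.4388, 0.2635, 0.1823]
tool_rot: [3.136, -0.002, 1.537]
contact_force: [-0.2, 0.5, -5.4]
opening: 0.0192
grip_force: 40.0
```

```bash
python3 -m handwheel '[8,-15,4,0.01,0.1, 16,-30,4,0.01,0.1, 18,-34,2,0.01,0.1, 18,-34,0,0.01,0.1, 18,-34,0,0.01,0.1, 18,-34,0,0.01,0.1, 18,-34,0,0.01,0.1, 18,-34,0,0.01,0.1]'; python3 -m handwheel '[18,-34,0,0.01,0.1, 18,-34,0,0.01,0.1, 16,-30,0,0.01,0.1, 12,-18,0,0.011,0.1, 0,0,0,0,0.1, 0,0,0,0,0.1]'
python3 - <<'E'
from h import *; from fr import *
im,d,c=grab('scene','s1.png'); s=robot.observe(); print(s['tool_pos'],s['tool_rot'],s['contact_force'])
ims=[]
for n in ('top','wrist'):
    im2,d2,c2=grab(n); s=robot.observe(); print(s['tool_pos'])
    ims.append(im2)
    if n=='top':
        P=world(c2,d2).reshape(-1,3); np.save('top1.npy',P)
cv2.imwrite('pics/s1b.png',np.hstack([cv2.resize(im[180:480,60:460],None,fx=1,fy=1),cv2.resize(ims[1],(400,300))]))
E
```

```text
time: 3.75
tool_pos: [0.5689, 0.0126, 0.187]
tool_rot: [-3.137, -0.001, 1.617]
contact_force: [0.1, 1.8, -4.7]
opening: 0.0194
grip_force: 40.0
time: 4.35
tool_pos: [0.6324, -0.1019, 0.1868]
tool_rot: [-3.137, -0.002, 1.657]
contact_force: [-0.9, -0.2, -5.2]
opening: 0.0195
grip_force: 40.0
[ 0.63238971 -0.10122958  0.18751075] [-3.13787981e+00 -1.87767928e-03  1.65760273e+00] [ 0.27427505  0.51332784 -5.42669294]
[ 0.6325733  -0.10093253  0.18819571]
[ 0.63278009 -0.10080773  0.18877966]
```

View pics/s1b.png

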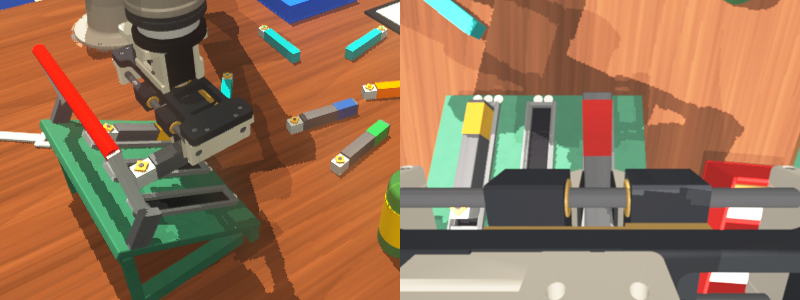

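The tool is gripped level over pocket 1. In the wrist view its red tail is at (597,130), in line with the trough. I'll check the lateral offset and tilt numerically in the rack frame.

```bash
cat > chk.py <<'E'
from h import *; from fr import *
import sys
pk={'1':.077,'2':.0022}[sys.argv[1]]
rs=[]
F=frame(5)
for i in range(2):
    s=robot.observe(); rs.append(s['tool_pos']); im,d,c=grab('wrist'); P=world(c,d).reshape(-1,3); L=(P-o)@F
tp=np.mean(rs,0); print('tcp',tp,s['tool_rot'],s['contact_force'])
k=(abs(P[:,2]-(tp[2]-.004))<.02)&(abs(L[:,1]-pk)<.03)&(P[:,1]>tp[1]+.025)&(P[:,1]<tp[1]+.09)
t=P[k]
if len(t)>50:
    e=F[:,0]*[1,1,0]; e/=np.linalg.norm(e); u=t@e; v=t@F[:,1]
    med=np.abs(t[:,2]-np.median(t[:,2]))<.006
    print('tail top n',len(t),'end H',np.percentile(u,1)-(np.array([*tp])@e),'slope',np.polyfit(u[med],t[med,2],1)[0],'top z',np.median(t[:,2]),'lat y in rack',(np.percentile((t-o)@F[:,1],[2,98])), 'yaw',np.polyfit(u[med],v[med],1)[0])
w=L[(abs(L[:,1]-pk)<.025)&(L[:,2]>.007)&(L[:,2]<.015)&(L[:,0]>-.095)&(L[:,0]<.05)]
print('walls n',len(w),'lo/hi y',np.percentile(w[:,1],[2,98]),'x lo',np.percentile(w[:,0],1))
print('tcp lat in rack',(tp-o)@F[:,1])
E
python3 chk.py 1
```

```text
tcp [ 0.63288457 -0.10081179  0.188997  ] [-3.14054303e+00 -6.11396841e-04  1.65887916e+00] [-0.40795003 -0.73632719 -4.93106201]
tail top n 4624 end H -0.06777583100096922 slope 0.009918540563606176 top z 0.18418333161000036 lat y in rack [0.06532644 0.08503586] yaw 0.013396794427992267
walls n 384 lo/hi y [0.05658948 0.0950777 ] x lo -0.07291723559894635
tcp lat in rack 0.07515114306696644
```

```bash
python3 -m handwheel '[1,-1,-10,-0.01,0.1, 0,0,-15,0,0.1, 0,0,-12,0,0.1, 0,0,-7,0,0.1, 0,0,0,0,0.1, 0,0,0,0,0.1]'; python3 chk.py 1;  python3 -m handwheel '[0,0,-3,0,0.1, 0,0,-3,0,0.1, 0,0,-3,0,0.1, 0,0,-2,0,0.1]' 15; python3 chk.py 1
```

```text
time: 5.2
tool_pos: [0.6347, -0.103, 0.1459]
tool_rot: [3.141, 0.0, 1.648]
contact_force: [-0.4, 0.2, -3.8]
opening: 0.0196
grip_force: 40.0
tcp [ 0.63482596 -0.10299966  0.14612365] [3.14040649e+00 4.34307135e-04 1.64777618e+00] [-0.3739887  -0.11187132 -4.48183909]
tail top n 4624 end H -0.06776817074188891 slope 0.011789750279322126 top z 0.14126860979206549 lat y in rack [0.06766127 0.08737675] yaw 0.0028515382195265005
walls n 1434 lo/hi y [0.05659119 0.09493807] x lo -0.08556586521927503
tcp lat in rack 0.07689446153653168
time: 5.7
tool_pos: [0.6346, -0.102, 0.1346]
tool_rot: [3.141, -0.001, 1.648]
contact_force: [0.8, 7.2, -2.2]
opening: 0.0194
grip_force: 15.0
tcp [ 0.63452829 -0.10196705  0.13444898] [-3.14145344e+00 -1.32493301e-03  1.64824958e+00] [ 0.58432038  5.25844761 -2.98942108]
tail top n 4384 end H -0.06797155863381368 slope 0.12682484970691724 top z 0.12358538479829306 lat y in rack [0.06704352 0.08684086] yaw 0.009407308563438618
walls n 1843 lo/hi y [0.05664787 0.09490184] x lo -0.08614746872231539
tcp lat in rack 0.07668792450398819
```

```bash
python3 -m handwheel '[0,2,0,0,0.1, 0,1,-2,0,0.1, 0,1,-3,0,0.1, 0,0,-3,0,0.1, 0,0,0,0,0.1]' 15; python3 chk.py 1
```

```text
time: 6.3
tool_pos: [0.6344, -0.099, 0.1261]
tool_rot: [-3.141, -0.0, 1.648]
contact_force: [0.5, 1.4, -2.7]
opening: 0.0194
grip_force: 15.0
tcp [ 0.63439956 -0.098997    0.12623445] [-3.14128384e+00 -9.77162208e-05  1.64775496e+00] [ 0.61607287  0.41282382 -3.5716688 ]
tail top n 4060 end H -0.06701318721329103 slope 0.22809147390526063 top z 0.11091283197986955 lat y in rack [0.06757391 0.08727318] yaw 0.005319577880287862
walls n 1936 lo/hi y [0.05669225 0.09490236] x lo -0.08659447488007621
tcp lat in rack 0.07681853261022129
```

```bash
python3 -m handwheel '[0,0,-3,0,0.1, 0,0,-3,0,0.1, 0,0,-3,0,0.1, 0,0,-2,0,0.1, 0,0,0,0,0.1]' 15; python3 chk.py 1
```

```text
time: 6.9
tool_pos: [0.6344, -0.099, 0.1153]
tool_rot: [-3.141, 0.0, 1.648]
contact_force: [0.2, 1.1, -3.3]
opening: 0.0201
grip_force: 15.0
tcp [ 0.63446886 -0.09901708  0.11542634] [-3.14145946e+00  1.38232917e-07  1.64777306e+00] [ 0.16008247  0.59237826 -3.60160771]
tail top n 2059 end H -0.049184872273087446 slope 0.37065957222387347 top z 0.0958783387898722 lat y in rack [0.06746275 0.08724111] yaw 0.02717286467898876
walls n 2183 lo/hi y [0.0567072  0.09493326] x lo -0.08684500409791446
tcp lat in rack 0.07688582700162618
```

```bash
python3 -m handwheel '[0,0,-3,0,0.1, 0,-1,-2,0,0.1, 0,0,-2,0,0.1, 0,0,0,0,0.1]' 15; python3 chk.py 1
```

```text
time: 7.4
tool_pos: [0.6345, -0.0999, 0.1084]
tool_rot: [-3.141, -0.0, 1.648]
contact_force: [0.4, 1.9, -3.2]
opening: 0.0198
grip_force: 15.0
tcp [ 0.63447971 -0.09990279  0.1084378 ] [-3.14147848e+00 -1.52301614e-04  1.64779024e+00] [ 0.27664503  0.62710339 -4.40311928]
tail top n 1005 end H -0.03743466113653986 slope 0.47144073320524615 top z 0.08729649545838464 lat y in rack [0.06718186 0.0870327 ] yaw 0.1848353263614003
walls n 2406 lo/hi y [0.05675872 0.09491855] x lo -0.08680836253540569
tcp lat in rack 0.07681943815185123
```

```bash
sed -i 's/abs(P\[:,2\]-(tp\[2\]-.004))<.02/(L[:,2]>.018)\&(P[:,2]<tp[2]+.01)/; s/med=.*/med=np.ones(len(t),bool)/; s/<.03)&(P\[:,1\]>tp/<.018)\&(P[:,1]>tp/' chk.py; python3 -m handwheel '[0,0,-2,0,0.1, 0,0,-2,0,0.1, 0,0,0,0,0.1]' 15; python3 chk.py 1
```

```text
time: 7.8
tool_pos: [0.6346, -0.1001, 0.1047]
tool_rot: [3.141, 0.0, 1.648]
contact_force: [0.3, -0.3, -3.1]
opening: 0.0196
grip_force: 15.0
tcp [ 0.6345508  -0.10008159  0.10467187] [3.14150268e+00 1.63349793e-04 1.64774393e+00] [ 0.91928065  0.13101605 -3.66364479]
tail top n 2995 end H -0.06043443174635388 slope 0.5855224817577355 top z 0.07457940072230451 lat y in rack [0.06745404 0.08719699] yaw 0.0034919627462638822
walls n 2482 lo/hi y [0.05676769 0.09488328] x lo -0.08687118545432974
tcp lat in rack 0.07687466965687643
```

```bash
sed -i "s/^w=L/print('tail Lz',np.median(L[k][:,2]),'x end',np.percentile(L[k][:,0],1))\nw=L/" chk.py; python3 chk.py 1; python3 -m handwheel '[0,0,-1,0,0.1, 0,0,-1,0,0.1, 0,0,0,0,0.1]' 15; python3 chk.py 1
```

```text
tcp [ 0.6345013  -0.10002468  0.10468784] [-3.14153962e+00  2.82381518e-05  1.64771380e+00] [ 0.50052768 -0.30699276 -3.4004308 ]
tail top n 2991 end H -0.06046162739341694 slope 0.5842764192100596 top z 0.07461916375438485 lat y in rack [0.06741322 0.08715288] yaw 0.0056265866665897914
tail Lz 0.027988015266353767 x end -0.0808458898780345
walls n 2487 lo/hi y [0.05678076 0.09487011] x lo -0.08684033995307108
tcp lat in rack 0.07683032057513506
time: 8.3
tool_pos: [0.6346, -0.1, 0.1044]
tool_rot: [3.141, 0.001, 1.648]
contact_force: [-3.7, 1.0, 6.4]
opening: 0.0199
grip_force: 15.0
tcp [ 0.63456486 -0.09998787  0.10441964] [3.14064276e+00 5.50066884e-04 1.64793453e+00] [-4.19760837  0.45059192  7.11950677]
tail top n 2995 end H -0.06041874105666861 slope 0.5914726545181941 top z 0.07416612488993343 lat y in rack [0.0675015  0.08725801] yaw 0.0030390414468392845
tail Lz 0.027659154545219305 x end -0.08108352405895572
walls n 2478 lo/hi y [0.05675936 0.09488495] x lo -0.08689599571145393
tcp lat in rack 0.07689684599110114
```

```bash
python3 -m handwheel '[0,0,1,0,0.2, 0,0,0,0,0.34, 0,0,0,0,0.34, 0,0,5,0,0.34, 0,0,20,0,0.34, 0,0,40,0,0.34, 0,0,40,0,0.34, 0,0,0,0,0.34]' 15
python3 - <<'E'
from h import *; from fr import *
s=robot.observe(); print(s['tool_pos'])
im,d,c=grab('wrist','w2.png'); P=world(c,d).reshape(-1,3); L=(P-o)@frame(5)
k=(L[:,2]>.018)&(L[:,2]<.04)&(abs(L[:,1]-.077)<.02)&(abs(L[:,0])<.1); t=L[k]
print(cv2.minAreaRect((t[:,:2]*1000).astype(np.float32)),np.median(t[:,2]),np.polyfit(t[:,0],t[:,2],1))
E
```

```text
time: 9.2
tool_pos: [0.6374, -0.1006, 0.2158]
tool_rot: [3.13, 0.004, 1.648]
contact_force: [0.2, -1.1, 1.4]
opening: 0.0311
grip_force: 0.0
[ 0.6373892  -0.10060805  0.21581902]
((-22.170509338378906, 77.14189910888672), (20.152711868286133, 118.66324615478516), 89.7220230102539) 0.027221689306138847 [-0.01356827  0.02683256]
```

Red is seated flat, about −2.6 mm along, and released. Next is the blue tool.

```bash
python3 -m handwheel '[-5,15,0,0,0.4, -10,30,0,-0.02,0.5, -12,38,-5,-0.04,0.5, -12,40,-10,-0.04,0.5, -12,40,-15,-0.04,0.5, -12,40,-15,-0.04,0.5, -12,40,-15,-0.04,0.5, -11,32,-10,-0.023,0.5]' 40; python3 -m handwheel '[-9,25,-10,0,0.5, 0,0,0,0,0.5, 0,0,0,0,0.5]'
python3 - <<'E'
from h import *
im,d,c=grab('wrist','w3.png'); P=world(c,d).reshape(-1,3); s=robot.observe(); print(s['tool_pos'],s['tool_rot'],s['opening'])
k=(P[:,2]>.019)&(P[:,2]<.032)&(abs(P[:,0]-.5422)<.03)&(abs(P[:,1]-.1995)<.085)
print(cv2.minAreaRect((P[k][:,:2]*1000).astype(np.float32)),k.sum(),np.median(P[k][:,2]))
E
```

```text
time: 10.05
tool_pos: [0.5453, 0.1777, 0.1361]
tool_rot: [-3.137, 0.001, 1.405]
contact_force: [0.7, 0.2, -0.9]
opening: 0.0458
grip_force: 0.0
time: 10.35
tool_pos: [0.5381, 0.2007, 0.1275]
tool_rot: [-3.139, 0.001, 1.407]
contact_force: [1.3, -0.0, 0.9]
opening: 0.0459
grip_force: 0.0
[0.53896617 0.19993718 0.12813939] [-3.14050248e+00  7.91574414e-04  1.40537626e+00] 0.045992324065024535
((543.9295043945312, 210.38772583007812), (112.59765625, 20.638513565063477), 80.4613265991211) 4067 0.025330171071563712
```

```bash
python3 -m handwheel '[3,-1,-29,0,0.5, 0,0,-29,0,0.5, 0,0,-25,0,0.5, 0,0,-16,0,0.5, 0,0,0,0,0.5, 0,0,0,0,0.1, 0,0,0,0,0.1, 0,0,0,0,0.1]' 40; python3 -m handwheel '[0,0,0,0,0.1, 0,0,0,0,0.1, 0,0,20,0,0.1, 0,0,30,0,0.1, 0,0,40,0,0.1, 0,0,40,0,0.1, 0,0,20,0,0.1, 0,0,0,0,0.1]'
```

```text
time: 11.2
tool_pos: [0.5434, 0.199, 0.031]
tool_rot: [3.139, -0.001, 1.404]
contact_force: [0.3, -0.1, -0.3]
opening: 0.0261
grip_force: 0.0
time: 12.0
tool_pos: [0.5439, 0.1995, 0.1827]
tool_rot: [3.136, -0.002, 1.405]
contact_force: [-0.7, -0.7, -4.5]
opening: 0.0195
grip_force: 40.0
```

```bash
python3 -m handwheel '[1,-15,3,0.01,0.1, 1,-27,2,0.025,0.1, 2,-34,0,0.03,0.1, 2,-36,0,0.03,0.1, 2,-36,0,0.03,0.1, 2,-36,0,0.03,0.1, 2,-36,0,0.03,0.1, 2,-34,0,0.03,0.1]'; python3 -m handwheel '[1,-28,0,0.028,0.1, 1,-23,0,0,0.1, 0,0,0,0,0.1, 0,0,0,0,0.1, 0,0,0,0,0.1]'; python3 chk.py 2
```

```text
time: 12.8
tool_pos: [0.5553, -0.0563, 0.1822]
tool_rot: [-3.138, -0.001, 1.621]
contact_force: [0.2, -0.2, -4.4]
opening: 0.0194
grip_force: 40.0
time: 13.3
tool_pos: [0.5579, -0.1049, 0.1835]
tool_rot: [-3.14, -0.001, 1.648]
contact_force: [-1.0, 1.4, -3.7]
opening: 0.0192
grip_force: 40.0
tcp [ 0.55801679 -0.10485846  0.18368055] [-3.14018456e+00 -8.90756918e-04  1.64886404e+00] [-0.5378375   0.45665074 -5.54722812]
tail top n 4594 end H -0.06750434873909723 slope 0.00989358343283074 top z 0.17879563458413805 lat y in rack [-0.00902389  0.0106489 ] yaw 0.00483317438784586
tail Lz 0.12202774954636515 x end -0.0314691504280316
walls n 461 lo/hi y [-0.01845502  0.02007193] x lo -0.0659383310806056
tcp lat in rack 0.00021556214163007776
```

```bash
python3 -m handwheel '[1,-1,-12,0,0.1, 0,0,-15,0,0.1, 0,0,-11,0,0.1, 0,0,-6,0,0.1, 0,0,0,0,0.1]'; python3 -m handwheel '[0,0,-3,0,0.1, 0,0,-3,0,0.1, 0,0,-3,0,0.1, 0,0,-2,0,0.1, 0,0,0,0,0.1]' 15;  python3 chk.py 2
```

```text
time: 13.9
tool_pos: [0.5591, -0.1063, 0.1399]
tool_rot: [-3.14, -0.001, 1.648]
contact_force: [-1.0, 2.1, -0.5]
opening: 0.0197
grip_force: 40.0
time: 14.4
tool_pos: [0.5596, -0.1067, 0.1298]
tool_rot: [3.141, -0.0, 1.648]
contact_force: [-0.6, 3.9, -2.8]
opening: 0.0199
grip_force: 15.0
tcp [ 0.55966628 -0.10674094  0.12983522] [3.14106017e+00 6.06940515e-06 1.64793527e+00] [-1.46993639  3.65909892 -2.00854757]
tail top n 4218 end H -0.06748246724927444 slope 0.18046626734778956 top z 0.11659948519672883 lat y in rack [-0.00738788  0.01224293] yaw -0.005901755734605418
tail Lz 0.06668034504774356 x end -0.0625269042702023
walls n 1910 lo/hi y [-0.01830967  0.01987584] x lo -0.08652099216693618
tcp lat in rack 0.001694706401243866
```

```bash
python3 -m handwheel '[0,2,0,0,0.1, 0,0,-3,0,0.1, 0,0,-3,0,0.1, 0,0,-3,0,0.1, 0,0,-3,0,0.1, 0,0,-3,0,0.1, 0,0,0,0,0.1]' 15;  python3 chk.py 2
```

```text
time: 15.2
tool_pos: [0.5595, -0.1051, 0.1143]
tool_rot: [-3.141, 0.0, 1.648]
contact_force: [0.9, -0.0, -2.5]
opening: 0.0196
grip_force: 15.0
tcp [ 0.55949312 -0.10511154  0.1143735 ] [-3.14147427e+00  1.12153264e-04  1.64771308e+00] [-0.39210087 -0.03873246 -3.26289117]
tail top n 3557 end H -0.0646272764700136 slope 0.4079119626956538 top z 0.09109473503934723 lat y in rack [-0.00774083  0.01208399] yaw 0.004493636687739324
tail Lz 0.044365655510858235 x end -0.07618634865031505
walls n 2203 lo/hi y [-0.01824012  0.01985788] x lo -0.08673339332687717
tcp lat in rack 0.0016642196053614782
```

```bash
python3 -m handwheel '[0,0,-3,0,0.1, 0,-1,-3,0,0.1, 0,0,-2,0,0.1, 0,0,0,0,0.1]' 15;  python3 chk.py 2
```

```text
time: 15.7
tool_pos: [0.5595, -0.106, 0.1064]
tool_rot: [-3.141, 0.0, 1.648]
contact_force: [0.8, -0.0, -2.7]
opening: 0.02
grip_force: 15.0
tcp [ 0.55949231 -0.10597758  0.10649597] [-3.14147537e+00 -5.84056092e-05  1.64775005e+00] [ 1.19032739  0.66890756 -3.12293584]
tail top n 3134 end H -0.061548396559748364 slope 0.5434337309793656 top z 0.07800505100136586 lat y in rack [-0.00778045  0.01191086] yaw 0.0044972112964282145
tail Lz 0.031526918657548364 x end -0.08034956112793468
walls n 2422 lo/hi y [-0.01825592  0.01988469] x lo -0.08678472786301224
tcp lat in rack 0.0015879293963343426
```

```bash
python3 -m handwheel '[0,0,-1,0,0.1, 0,0,-1,0,0.1, 0,0,0,0,0.1]' 15;  python3 chk.py 2
```

```text
time: 16.1
tool_pos: [0.5596, -0.1061, 0.1047]
tool_rot: [3.141, 0.0, 1.648]
contact_force: [-0.2, -0.5, -3.1]
opening: 0.0197
grip_force: 15.0
tcp [ 0.55959884 -0.10607524  0.10473618] [3.14131658e+00 2.70099132e-04 1.64782391e+00] [-0.19080207 -1.25566787 -3.21488186]
tail top n 3048 end H -0.06094412681993762 slope 0.5799147126895976 top z 0.07488109932676161 lat y in rack [-0.00769101  0.01204448] yaw 0.0026657893952771908
tail Lz 0.02862507664211105 x end -0.08161136692197318
walls n 2462 lo/hi y [-0.01827424  0.01991727] x lo -0.08694282810979631
tcp lat in rack 0.0016855438361339263
```

```bash
python3 -m handwheel '[0,0,-1,0,0.1, 0,0,0,0,0.2, 0,0,0,0,0.34, 0,0,1,0,0.34, 0,0,5,0,0.34, 0,0,25,0,0.34, 0,0,40,0,0.34, 0,0,40,0,0.34]' 15;  python3 -m handwheel '[0,20,40,0,0.2, 0,40,40,0,0.1, 0,0,0,0,0, 0,0,0,0,0]'
python3 - <<'E'
from h import *; from fr import *
F=frame(5)
im,d,c=grab('top','t2.png'); P=world(c,d).reshape(-1,3); L=(P-o)@F
im2,_,_=grab('scene'); cv2.imwrite('pics/t2c.png',np.hstack([cv2.resize(im[60:285,350:600],(400,360)),cv2.resize(im2[180:450,60:360],(400,360))]))
for n,y in ((1,.077),(2,.002),(3,-.073)):
    t=L[(L[:,2]>.018)&(L[:,2]<.04)&(abs(L[:,1]-y)<.018)&(L[:,0]>-.1)&(L[:,0]<.07)]
    if len(t)>50: print(n,cv2.minAreaRect((t[:,:2]*1000).astype(np.float32)),np.median(t[:,2]),np.polyfit(t[:,0],t[:,2],1))
b=im.reshape(-1,3).astype(int); k=(b[:,2]>150)&(b[:,1]<60)&(b[:,0]<60)&(L[:,0]>.06)&(L[:,0]<.3)&(abs(L[:,1])<.16)&(P[:,2]>.18)&(P[:,2]<.3)
B=P[k]; print('bar',np.median(B,0),B.max(0),B.min(0)); print(robot.observe()['tool_pos'],robot.observe()['qpos'])
E
```

```text
time: 17.0
tool_pos: [0.5592, -0.1057, 0.216]
tool_rot: [-3.141, -0.001, 1.648]
contact_force: [0.6, 0.5, -1.1]
opening: 0.0312
grip_force: 0.0
time: 17.4
tool_pos: [0.5596, -0.05, 0.291]
tool_rot: [3.14, 0.001, 1.649]
contact_force: [-0.1, -0.6, -0.2]
opening: 0.0036
grip_force: 0.0
bar [ 0.64116976 -0.19482677  0.26384042] [ 0.68485825 -0.18539117  0.26984729] [ 0.45004444 -0.2203017   0.25579738]
[ 0.55893627 -0.05089939  0.28889306] [-2.27211892e-01  3.79640116e-01  1.33405027e+00 -2.79369544e-04
  1.43008448e+00 -3.04013317e-01]
```

View pics/t2c.png

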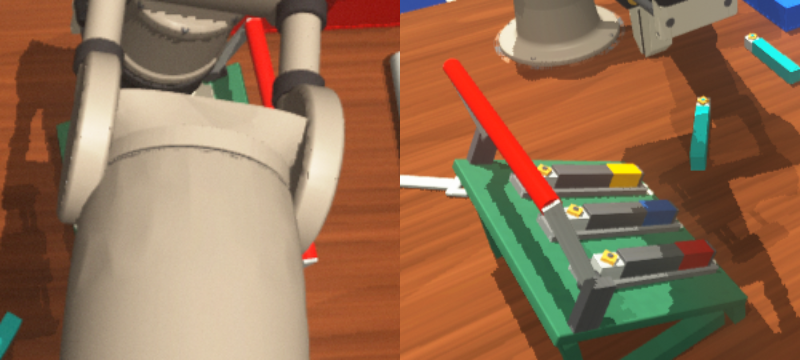

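All three tools are seated, with heads at the upper end; in the scene half of the picture, red is at (655,265), blue at (620,215) and yellow at (590,172). The clamp bar is still open at (500,130). Now I'll go over the bar and come down behind it with the fingers closed.

```bash
python3 -m handwheel '[1,0,15,0,0, 1,0,15,0,0, 1,-25,0,0,0, 2,-35,0,0,0, 2,-40,0,0,0, 2,-40,0,0,0, 2,-38,0,0,0, 1,-27,0,0,0]'; python3 -m handwheel '[0,0,0,0,0, 0,0,0,0,0]'
```

```text
time: 18.3
tool_pos: [0.5705, -0.259, 0.3177]
tool_rot: [-3.138, -0.002, 1.645]
contact_force: [-0.2, 0.3, -0.1]
opening: 0.0003
grip_force: 0.0
time: 18.5
tool_pos: [0.5708, -0.2565, 0.3181]
tool_rot: [-3.139, -0.002, 1.645]
contact_force: [-1.0, -0.1, 0.1]
opening: 0.0003
grip_force: 0.0
```

```bash
python3 -m handwheel '[0,0,-20,0,0, 0,0,-30,0,0, 0,0,-25,0,0, 0,0,-10,0,0, 0,0,0,0,0]'; python3 -m handwheel '[0,5,0,0,0, 0,8,0,0,0, 0,8,0,0,0, 0,8,0,0,0, 0,8,0,0,0, 0,8,0,0,0, 0,0,0,0,0]'
```

```text
time: 19.0
tool_pos: [0.571, -0.2544, 0.2336]
tool_rot: [-3.139, -0.002, 1.649]
contact_force: [-0.2, 0.8, 1.1]
opening: 0.0002
grip_force: 0.0
time: 19.7
tool_pos: [0.5716, -0.2093, 0.2353]
tool_rot: [3.141, -0.0, 1.649]
contact_force: [-0.5, 0.2, -0.4]
opening: 0.0005
grip_force: 0.0
```

```bash
python3 -m handwheel '[0,7,0,0,0, 0,7,0,0,0, 0,7,0,0,0, 0,7,0,0,0, 0,7,0,0,0, 0,5,0,0,0, 0,0,0,0,0]'; python3 -m handwheel '[0,6,0,0,0, 0,6,0,0,0, 0,0,0,0,0]'
python3 - <<'E'
from h import *
im,_,_=grab('scene'); cv2.imwrite('pics/c1.png',im[100:460,20:420])
E
```

```text
time: 20.4
tool_pos: [0.5716, -0.1696, 0.2352]
tool_rot: [3.141, -0.0, 1.649]
contact_force: [-0.8, 0.3, 0.6]
opening: 0.0004
grip_force: 0.0
time: 20.7
tool_pos: [0.5715, -0.1577, 0.2352]
tool_rot: [3.141, -0.0, 1.648]
contact_force: [0.4, 0.7, 1.0]
opening: 0.0006
grip_force: 0.0
```

View pics/c1.png

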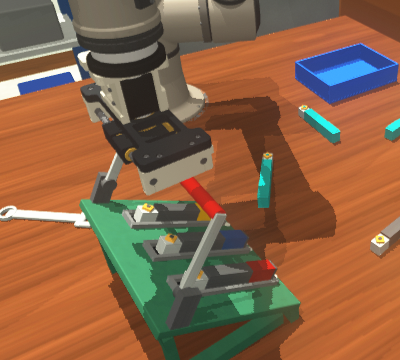

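The bar at (200,195) has been pushed well over and is swinging down. I'll wait, lift off and check.

```bash
python3 -m handwheel '[0,0,10,0,0, 0,0,20,0,0, 0,0,30,0,0, 0,0,30,0,0, 0,0,0,0,0, 0,0,0,0,0, 0,0,0,0,0, 0,0,0,0,0]'; python3 -m handwheel '[-10,30,0,0,0, -20,45,0,0,0, -20,45,0,0,0, -20,45,0,0,0, -20,45,0,0,0, -20,45,0,0,0, -20,45,0,0,0, 0,0,0,0,0]';python3 -m handwheel '[0,0,0,0,0, 0,0,0,0,0, 0,0,0,0,0]'
python3 - <<'E'
from h import *; from fr import *
F=frame(5)
im,d,c=grab('top'); P=world(c,d).reshape(-1,3); L=(P-o)@F
im2,_,_=grab('scene'); cv2.imwrite('pics/f.png',np.hstack([cv2.resize(im[60:285,350:600],(400,360)),cv2.resize(im2[180:450,60:360],(400,360))]))
for n,y in ((1,.077),(2,.002),(3,-.073)):
    t=L[(L[:,2]>.018)&(L[:,2]<.032)&(abs(L[:,1]-y)<.018)&(L[:,0]>-.1)&(L[:,0]<.07)]
    if len(t)>50: r=cv2.minAreaRect((t[:,:2]*1000).astype(np.float32)); print(n,r,np.median(t[:,2]),np.polyfit(t[:,0],t[:,2],1)[0])
b=im.reshape(-1,3).astype(int); k=(b[:,2]>150)&(b[:,1]<60)&(b[:,0]<60)&(L[:,0]>-.06)&(L[:,0]<.12)&(abs(L[:,1])<.13)&(L[:,2]>.035)
print('bar L',np.median(L[k],0),k.sum(),'top z',np.percentile(L[k][:,2],95))
E
```

```text
time: 21.55
tool_pos: [0.5711, -0.1585, 0.3239]
tool_rot: [-3.14, -0.001, 1.648]
contact_force: [-0.4, -0.2, 0.8]
opening: 0.0005
grip_force: 0.0
time: 22.35
tool_pos: [0.4388, 0.1458, 0.3249]
tool_rot: [-3.14, -0.002, 1.654]
contact_force: [1.1, -0.4, -0.7]
opening: 0.0003
grip_force: 0.0
time: 22.65
tool_pos: [0.4421, 0.1402, 0.3247]
tool_rot: [-3.141, 0.0, 1.646]
contact_force: [-0.3, -1.0, -0.1]
opening: 0.0004
grip_force: 0.0
1 ((-13.24166488647461, 77.43962097167969), (22.274003982543945, 140.90042114257812), 89.676513671875) 0.027341998303615406 -0.01841628476518134
2 ((-13.982414245605469, 2.0641355514526367), (22.6779727935791, 141.2345428466797), 88.92910766601562) 0.027434860580107502 -0.02071401242422984
3 ((-12.540634155273438, -73.24688720703125), (140.50286865234375, 21.298198699951172), 0.15247540175914764) 0.027502930410756334 -0.020621092860761674
bar L [-0.00674917 -0.00320872  0.04426636] 1111 top z 0.04747475330754409
```

View pics/f.png

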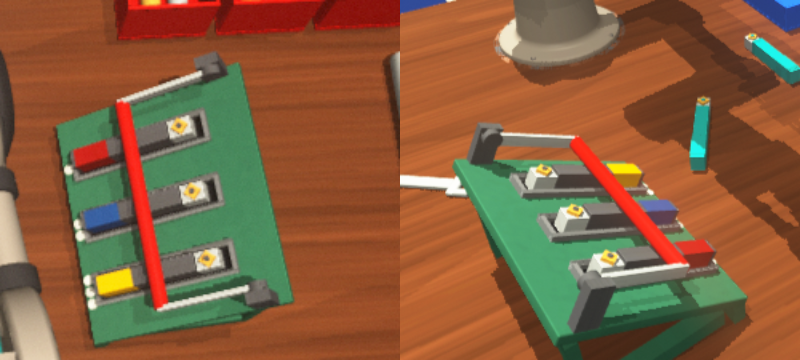

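The bar at (140,205) lies across all three seated tools. Its top is about 43–45 mm above the pocket floors, which matches fully down, and the robot is clear. I'm handing in.

```bash
python3 -c "
from cell import robot
print(robot.hand_in())"
```

```text
the job is handed in; nothing more can be done
None
```

I laid the red tool flat in pocket 1 and the blue tool flat in pocket 2, swung the clamp bar fully down across the tools, and handed the job in at about 23 s with the robot clear; the hand-in call returned no verdict.

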